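Latch the sample carriage of a photometer and take the reading

TASK

On the photometer, push the sprung carriage that carries the tall vial fully home against its stop, then back off and let it spring back by itself until the stop pin latches it at its middle position; then press the read key fully down and let it go. Do it all by pushing with the fingers: grasp and lift nothing, leave the carriage with the short vial out, do not disturb the other glassware and tools, and finish clear of everything.

Things in the scene. Friction and masses are not known exactly. Their poses are not given: they have to be found in the camera images.
- photometer: White two-lane bench photometer, fixed to the table. Base 260 x 250 x 25 mm; origin on the table surface, 120 mm behind the base's front edge, midway between the lanes; +x points away from the robot along the lanes, +y to the left lane. Lanes at y = +65 mm (left) and y = -65 mm (right). Housing up to 70 mm high in the middle and at the back; a stop-pin bridge over each lane.
- carriage_left (a joint): Travel of the left sample carriage along the photometer's +x (away from the robot): 0 = fully out, where its spring rests it; 0.03 = the latched middle position; 0.06 = fully home against its stop. The return spring pushes it out with about 2 N at 0, 5 N at 0.03 and 8 N at 0.06; it is damped (about 40 N per m/s), so it takes about half a second to come back.
- plate_left (a point): Centre of the front face (facing the robot) of the left carriage's aluminium push plate: an upright plate 40 wide, 48 high, 10 thick (mm); its lower edge is 27 mm and its top edge 75 mm above the table, this point 51 mm above it. It moves with the carriage; axes as the photometer's: push along +x. When the carriage is home the plate stands over the photometer's 25 mm high base, so keep the fingertips at least 35 mm above the table.
- well_left (a point): Middle of the floor of the square vial well on the left carriage (inside 27 x 27 mm, rim 52 mm above the table), 150 mm behind the plate's front face; a vial stands in it and rides along.
- pin_left (a joint): Drop of the left steel stop pin (round head 16 mm wide, top 80 mm above the table when up), standing on its bridge 50 mm in front of the photometer's origin, over the carriage bar: 0 = up, riding on the bar; 0.01 = dropped in the bar's slot. It drops by itself once the carriage is past 0.03, then stops the returning carriage at 0.03. It needs no touching.
- carriage_right (a joint): Travel of the right sample carriage along the photometer's +x (away from the robot): 0 = fully out, where its spring rests it; 0.03 = the latched middle position; 0.06 = fully home against its stop. The return spring pushes it out with about 2 N at 0, 5 N at 0.03 and 8 N at 0.06; it is damped (about 40 N per m/s), so it takes about half a second to come back.
- plate_right (a point): Centre of the front face (facing the robot) of the right carriage's aluminium push plate: an upright plate 40 wide, 48 high, 10 thick (mm); its lower edge is 27 mm and its top edge 75 mm above the table, this point 51 mm above it. It moves with the carriage; axes as the photometer's: push along +x. When the carriage is home the plate stands over the photometer's 25 mm high base, so keep the fingertips at least 35 mm above the table.
- well_right (a point): Middle of the floor of the square vial well on the right carriage (inside 27 x 27 mm, rim 52 mm above the table), 150 mm behind the plate's front face; a vial stands in it and rides along.
- pin_right (a joint): Drop of the right steel stop pin (round head 16 mm wide, top 80 mm above the table when up), standing on its bridge 50 mm in front of the photometer's origin, over the carriage bar: 0 = up, riding on the bar; 0.01 = dropped in the bar's slot. It drops by itself once the carriage is past 0.03, then stops the returning carriage at 0.03. It needs no touching.
- read_key_top (a point): Centre of the top of the round grey read key (26 mm across) in its black collar on the photometer's base, between the lanes, 45 mm in front of the photometer's origin, 47 mm above the table; pressed straight down.
- read_key (a joint): Travel of the read key: 0 = up, 0.006 = fully down (about 5 N); springs back up.
- tall_vial_mid (a point): Centre of the tall round capped amber glass vial, 25 mm across, 85 mm tall, standing loose in the well of one of the two carriages (which one varies); top about 116 mm above the table.
- short_vial_mid (a point): Centre of the short round capped amber glass vial, 25 mm across, 45 mm tall, standing loose in the well of the other carriage.
- cuvette: Small square glass cuvette with a white cap, 14 x 14 x 51 mm, standing loose on the photometer's base between the two push plates; origin at the centre of its underside.
- scoop: Steel laboratory scoop, 160 mm long, 6 mm thick, lying loose on the table at the left; origin near its middle.
- beaker: Empty glass beaker 68 mm across, 85 mm high, loose, right of the photometer; origin under its centre.
- reagent: Amber glass jar with white cap, 52 mm across, 90 mm high, loose, left of the photometer; origin under its centre.
- foil_jar_a: Foil-capped glass jar, 63 mm across, 78 mm high, loose, near the balance at the right; origin under its centre.
- foil_jar_b: Another foil-capped jar of the same size, behind it.
Not all that is in view belongs to the job. Leave any green or pink look-alike of the part that bears tall_vial_mid alone.

How it is judged:
On the way, in this order (a step that is already met when the one before it is completed fails the run):
1. the tall vial's carriage is pushed fully home (travel above 55 mm) (((horizontal distance between tall_vial_mid and well_left below 0.02 m and value of joint carriage_left above 0.055 m) or (horizontal distance between tall_vial_mid and well_right below 0.02 m and value of joint carriage_right above 0.055 m))), for 0.1 s.
2. released, it has come back and is latched at its middle position (((horizontal distance between tall_vial_mid and well_left below 0.02 m and value of joint carriage_left between 0.026 and 0.034 m and value of joint pin_left above 0.007 m and contact force between carriage_left and the fingers below 0.1 N) or (horizontal distance between tall_vial_mid and well_right below 0.02 m and value of joint carriage_right between 0.026 and 0.034 m and value of joint pin_right above 0.007 m and contact force between carriage_right and the fingers below 0.1 N))), for 0.2 s.
3. the read key is pressed down (value of joint read_key above 0.0045 m and ((horizontal distance between tall_vial_mid and well_left below 0.02 m and value of joint carriage_left between 0.026 and 0.034 m and value of joint pin_left above 0.007 m) or (horizontal distance between tall_vial_mid and well_right below 0.02 m and value of joint carriage_right between 0.026 and 0.034 m and value of joint pin_right above 0.007 m))), for 0.05 s.
At the end, for the whole second after the job is handed in: Tall vial's carriage rests at mid travel (26 to 34 mm), its stop pin dropped over 7 mm, the vial upright in its well; the other carriage out (under 6 mm), pin up, short vial upright in place; read key up; no bystander moved over 30 mm (((horizontal distance between tall_vial_mid and well_left below 0.02 m and value of joint carriage_left between 0.026 and 0.034 m and value of joint pin_left above 0.007 m and value of joint carriage_right below 0.006 m and value of joint pin_right below 0.003 m) or (horizontal distance between tall_vial_mid and well_right below 0.02 m and value of joint carriage_right between 0.026 and 0.034 m and value of joint pin_right above 0.007 m and value of joint carriage_left below 0.006 m and value of joint pin_left below 0.003 m)) and value of joint read_key below 0.002 m and angle between each of tall_vial_mid, short_vial_mid's own z axis and vertical below 0.25 rad and height (world z) of tall_vial_mid below 0.08 m and height (world z) of short_vial_mid below 0.06 m and linear speed of tall_vial below 0.03 m/s and distance of each of cuvette, scoop, beaker, reagent, foil_jar_a, foil_jar_b from where it was at the start of the episode below 0.03 m); the robot touches nothing.
It fails at once if the carriage with the short vial is pushed ((horizontal distance between tall_vial_mid and well_left below 0.02 m and value of joint carriage_right above 0.01 m) or (horizontal distance between tall_vial_mid and well_right below 0.02 m and value of joint carriage_left above 0.01 m)).
It fails at once if the tall vial is lifted or tipped (height (world z) of tall_vial_mid above 0.0855 m or angle between tall_vial_mid's own z axis and vertical above 0.4 rad).
It fails at once if the short vial is lifted or tipped (height (world z) of short_vial_mid above 0.0655 m or angle between short_vial_mid's own z axis and vertical above 0.4 rad).
It fails at once if the short vial is moved from its place (distance of short_vial_mid from where it was at the start of the episode above 0.015 m).
It fails at once if a bystander (cuvette, scoop, beaker, jar) is moved more than 30 mm or lifted (distance of any of cuvette, scoop, beaker, reagent, foil_jar_a, foil_jar_b from where it was at the start of the episode above 0.03 m).
It also fails if it takes over 48 s, if anything falls off the work surface, if the arm or the gripper's body presses on something with over 40 N, if the wrist force passes 120 N, or if a joint passes its speed limit or range.

ROBOT

A 7-joint arm with a two-finger parallel gripper is mounted at the origin on the work surface. World frame = base frame: x ahead of the robot, y to its left, z up, the work surface at z = 0. Lengths are in m, angles in rad, forces in N, time in s.
With the tool pointing down it reaches from about 0.425 to 1.025 m from the base axis. Payload 9.4 kg.
Tool frame: the origin (TCP) lies at the very end of the fingers, on their centre line; the grasp point (between the pads) lies 19 mm behind it (arm.hold_point_z is the distance from the TCP to the grasp point, in m); z points along the fingers, y is the line along which they close (so a half turn about z gives the same grasp; the last joint's range is limited). The gripper opens to 93 mm and grips with 3 to 60 N. Pads are 15 mm wide; open, the fingers measure 128 mm over their backs; the gripper's body (75 mm by 188 mm) begins 65 mm behind the grasp point.
Start: joints at [-1.345, 0.599, -0.003, 1.599, 0.002, 0.943, -0.08], TCP at [0.216, 0.692, 0.219] pointing down, gripper open.
Joint ranges: [-2.57, 2.57], [-0.35, 1.97], [-1.29, 1.29], [0.11, 2.56], [-1.05, 4.19], [0.11, 1.86], [-2.63, 2.63]. Speed limits (rad/s): [2.22, 2.22, 3.01, 3.01, 3.14, 3.14, 3.14].

INTERFACE

Orientations are given as a rotation vector (axis times angle).
In Python, from plant import sensors, imaging, workorder, finder, arm gives the robot as it stands. The module is installed in compiled form; this text tells all that it offers.
- The arm moves only by the tool drive_tool, never from a script. Its argument "increments" is a list of rows, each a list of 3 entries, a list of its own where there are three numbers: the turn, a rotation vector about the tool's x, y, z normalised to -1 to 1, where 1 is 0.08 rad, then the shift along the tool's x, y, z normalised to -1 to 1, where 1 is 25 mm, then the closure, from -1 (fully open) to 1 (shut). In form: [[[rx, ry, rz], [tx, ty, tz], claw], ...]. A call has exactly 5 rows; each row shifts and turns the commanded pose from where the row before left it, along the tool's axes as they then stand; what a row does not reach is not made up. A row lasts 1/12 s, in which the tool goes at most 41.7 mm and 7.16 degrees, less where a joint would pass 70% of its speed; a pose out of reach is approached as far as the arm can. A call with a number of a shift or a turn outside -1 to 1 is refused whole. A call with a gripper value outside its range is refused whole. The fingers move at their own pace and stop on an object; "squeeze" is the grip in N (left out, the last holds). Time passes only in rows, so rows that do not move let the fingers close, or fill a call up. It gives the time, the measured TCP pose, the force, the opening and the grip force at its end, in the units of the state.
- sensors.state(): the state, without advancing time (a new reading comes with each control period).
- imaging.read_camera(name): name is "scene" or "top"; returns (picture, depth): 480x640x3 uint8, red, green, blue; 480x640 float32, m along the optical axis (not along the pixel's ray), 0 where there is no reading.
- imaging.calibration(name): a dict with "fx", "fy", "cx", "cy" (pixels), "R" (3x3) and "t" (3): a world point X has camera coordinates R X + t. Camera axes: x right, y down, z forward; pixel columns grow to the right and rows downward; lengths in m; the calibration is good to about 2 mm. A picture is of the moment at which its call begins. calibration takes no time and is no camera call.
- workorder.close_job(): hands the job in; it is judged then, once.
Trained networks look in the newest picture that a camera, given by its name, has taken for a name from the list of things; names that differ only in an ending like _2 or _b are one class to them, and where a whole thing is asked for, a point or a joint stands for the part that bears it (a point fixed in the world has none). Each returns a list of dicts, best first, with "score" (0 to 1); they miss things now and then, are a little off and sometimes report something else, mostly with a low value. They report only what shows in the picture. A call takes as long as a camera call. They do not tell look-alikes from the thing itself.
- finder.recognise(camera, name): "location" ([x, y, z] in m, in world coordinates, good to about 4 mm: the middle of the surface that is visible of it).
- finder.tip_of(camera, name): "location" ([x, y, z] in m, in world coordinates, good to about 4 mm: a listed point, or the origin of a listed thing).
The state is a dict: "time": time; "joint_positions": joint angles; "joint_vel": joint speeds; "effort": joint torques, N m; "position": TCP position; "orientation": TCP orientation; "ft_force": force on the tool from outside, world axes, zero at the start; "moment": the same for the moment, N m; "opening": finger opening in m; "gripper_force": force on a finger pad.
Only numpy, scipy, OpenCV 4.12 (cv2) and the standard library are available. Lean on these libraries where they do the work, as an engineer would, in place of code of your own. Each camera call takes 0.05 s, during which the arm holds its last target. There are 200 camera calls.

## Working session

There is one attempt and no reset: what is moved stays moved. The work goes in short steps, Python scripts to look and compute and a tool call to move; the robot and the scene stay as the last step left them, time stands still between calls to the robot, and variables do not carry over. Pictures are saved under pics/ and viewed, at most 10 in all, crops included, and the job is handed in when it is done.

Besides the shell and the picture viewer there is one more tool, called after "Request:" by a JSON object that holds its "fn" and its "kwargs", one argument or row to a line. drive_tool: Moves the arm, as the interface text tells. Scaled input: -1 to 1 covers 25 mm each way for a shift and 0.08 rad each way for a turn. Its arguments: {"type":"object","properties":{"increments":{"type":"array"},"squeeze":{"type":"number"}},"required":["increments"]}

```bash
mkdir -p pics; python3 - <<'E'
from plant import sensors, imaging, finder
import cv2
for c in ("scene","top"):
    p,d=imaging.read_camera(c); cv2.imwrite(f"pics/{c}0.png",p[:,:,::-1])
    for n in ("photometer","plate_left","plate_right","read_key_top","tall_vial_mid","short_vial_mid","cuvette","well_left","well_right"):
        r=finder.tip_of(c,n)
        print(c,n,[(round(a["score"],2),[round(float(v),3) for v in a["location"]]) for a in r[:3]])
s=sensors.state(); print(s["time"],s["position"],s["orientation"],s["ft_force"],s["opening"])
E
```

```text
scene photometer [(0.92, [0.688, -0.042, -0.0])]
scene plate_left [(0.97, [0.542, 0.032, 0.052])]
scene plate_right [(0.78, [0.537, -0.097, 0.052]), (0.63, [0.645, -0.037, 0.05])]
scene read_key_top [(0.63, [0.644, -0.036, 0.051])]
scene tall_vial_mid [(0.94, [0.802, 0.183, 0.042]), (0.9, [0.743, 0.23, 0.042]), (0.82, [0.684, 0.137, 0.041])]
scene short_vial_mid [(0.44, [0.686, -0.106, 0.056])]
scene cuvette [(0.5, [0.58, -0.037, 0.028])]
scene well_left [(0.74, [0.691, 0.025, 0.029])]
scene well_right [(0.74, [0.682, -0.106, 0.025]), (0.36, [0.645, -0.038, 0.048])]
top photometer [(0.97, [0.689, -0.041, 0.001])]
top plate_left [(0.96, [0.546, 0.036, 0.051])]
top plate_right [(0.71, [0.535, -0.097, 0.054])]
top read_key_top [(0.42, [0.642, -0.037, 0.047])]
top tall_vial_mid [(0.72, [0.808, 0.183, 0.04]), (0.67, [0.745, 0.226, 0.043]), (0.66, [0.477, -0.001, 0.046])]
top short_vial_mid [(0.51, [0.684, -0.105, 0.054]), (0.23, [0.636, -0.445, 0.001])]
top cuvette [(0.61, [0.543, 0.035, 0.052]), (0.5, [0.584, -0.033, 0.024])]
top well_left [(0.92, [0.692, 0.025, 0.031]), (0.3, [0.644, -0.036, 0.049])]
top well_right [(0.87, [0.686, -0.106, 0.029]), (0.59, [0.494, 0.359, -0.002])]
1.0 [0.21623058 0.69200922 0.2186306 ] [4.73859544e-01 3.10559662e+00 2.47000549e-05] [0.32876779 0.37657939 0.08189128] 0.09313729408707931
```

View pics/scene0.png

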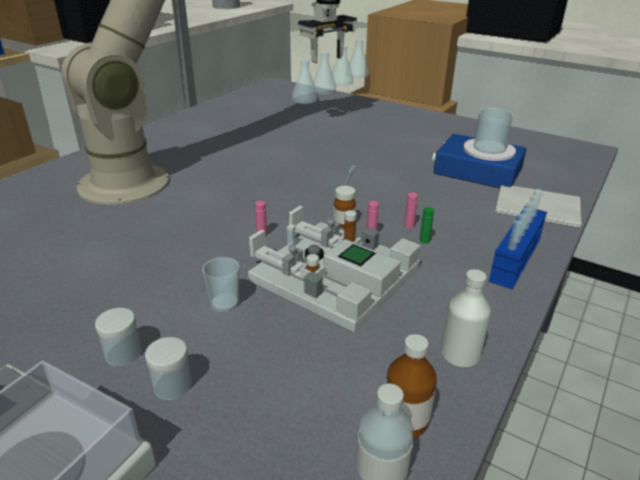

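View pics/top0.png

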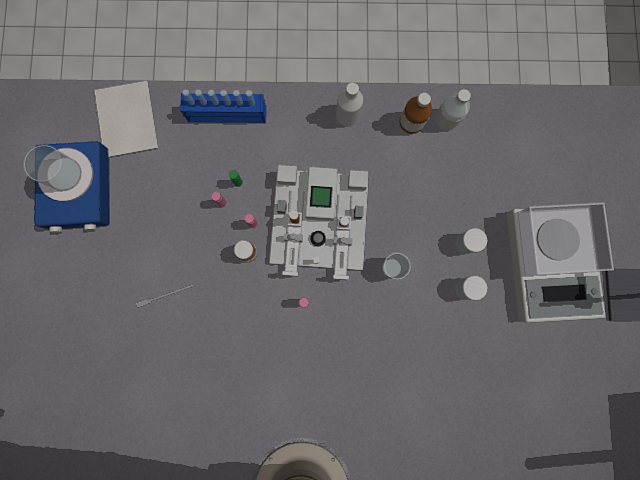

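The amber capped vials in scene are candidates (350,225) in the left lane (tall), (313,264) in the right lane (short). Look-alikes to leave alone are pink (262,217), (373,215), (411,210) and green (427,225). Only the amber one matches, and it is in the left lane. One pink vial stands near the front of the left plate, at about (0.477, 0).

```bash
cat > h.py <<'E'
import numpy as np
from scipy.spatial.transform import Rotation as Ro
from plant import sensors
def go(*ts):
    s=sensors.state(); p=np.array(s["position"]); R=Ro.from_rotvec(s["orientation"]).as_matrix()
    print("t",round(s["time"],2),"p",p.round(4),"ty",R[:,1].round(3),"tz",R[:,2].round(3),"F",np.round(s["ft_force"],2),"open",round(s["opening"],4))
    for t in ts:
        print("target",t,"tool-axis rows(x25mm)",((R.T@(np.array(t)-p))/.025).round(2)); p=np.array(t)
E
python3 - <<'E'
import cv2
from h import go
s=cv2.imread("pics/scene0.png"); cv2.imwrite("pics/crop.png",cv2.resize(s[170:330,235:435],None,fx=3.5,fy=3.5,interpolation=cv2.INTER_CUBIC))
go([.525,.037,.2],[.525,.037,.055])
E
```

```text
t 1.0 p [0.2162 0.692  0.2186] ty [0.298 0.954 0.   ] tz [ 0.  0. -1.] F [0.33 0.38 0.08] open 0.0931
target [0.525, 0.037, 0.2] tool-axis rows(x25mm) [-19.6  -21.32   0.75]
target [0.525, 0.037, 0.055] tool-axis rows(x25mm) [ 0.  -0.   5.8]
```

View pics/crop.png

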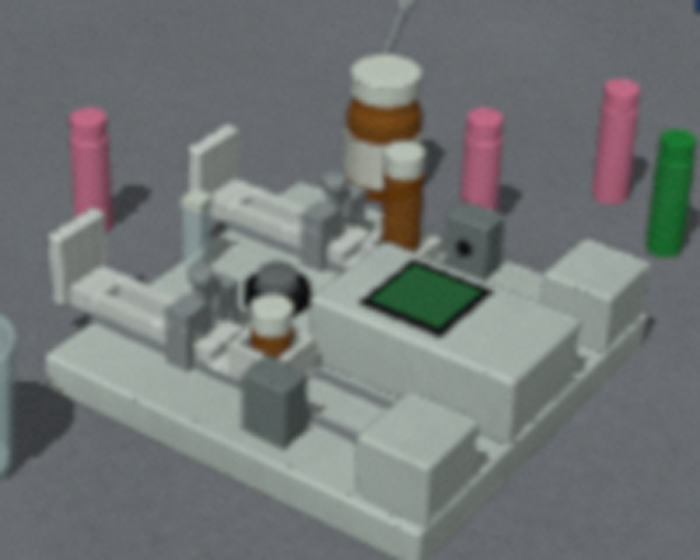

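Request:
{"fn": "drive_tool", "kwargs": {
  "increments": [
    [[0,0,-1],[0,0,0],1],
    [[0,0,-1],[0,0,0],1],
    [[0,0,-1],[0,0,0],1],
    [[0,0,0],[0,-1,0],1],
    [[0,0,0],[0,-1,0],1]
  ],
  "squeeze": 10
}}

```text
time: 1.42
position: [0.2128, 0.6422, 0.218]
orientation: [-0.097, -3.14, -0.0]
ft_force: [0.6, -0.7, -0.1]
opening: 0.0645
gripper_force: 0.0
```

The crop confirms it: the tall amber vial at crop (404,195) rides in the left lane and the short one at (271,325) in the right. So the left plate is the one to push.

Request:
{"fn": "drive_tool", "kwargs": {
  "increments": [
    [[0,0,0],[-0.6,-1,0],1],
    [[0,0,0],[-0.6,-1,0],1],
    [[0,0,0],[-0.6,-1,0],1],
    [[0,0,0],[-0.6,-1,0],1],
    [[0,0,0],[-0.6,-1,0],1]
  ]
}}

```text
time: 1.83
position: [0.2805, 0.5114, 0.2188]
orientation: [0.098, 3.14, 0.001]
ft_force: [0.7, 0.0, 0.2]
opening: 0.0307
gripper_force: 0.0
```

Request:
{"fn": "drive_tool", "kwargs": {
  "increments": [
    [[0,0,0],[-0.6,-1,0],1],
    [[0,0,0],[-0.6,-1,0],1],
    [[0,0,0],[-0.6,-1,0],1],
    [[0,0,0],[-0.6,-1,0],1],
    [[0,0,0],[-0.6,-1,0],1]
  ]
}}

```text
time: 2.25
position: [0.3476, 0.382, 0.2189]
orientation: [0.098, 3.14, 0.001]
ft_force: [-0.8, 0.8, -0.3]
opening: 0.001
gripper_force: 0.0
```

Request:
{"fn": "drive_tool", "kwargs": {
  "increments": [
    [[0,0,0],[-0.6,-1,0],1],
    [[0,0,0],[-0.6,-1,0],1],
    [[0,0,0],[-0.6,-1,0],1],
    [[0,0,0],[-0.6,-1,0],1],
    [[0,0,0],[-0.6,-1,0],1]
  ]
}}

```text
time: 2.67
position: [0.4147, 0.2525, 0.2189]
orientation: [0.098, 3.14, 0.001]
ft_force: [-0.4, 0.1, -0.4]
opening: 0.0001
gripper_force: 0.0
```

Request:
{"fn": "drive_tool", "kwargs": {
  "increments": [
    [[0,0,0],[-0.6,-1,0],1],
    [[0,0,0],[-0.6,-1,0],1],
    [[0,0,0],[-0.6,-1,0],1],
    [[0,0,0],[-0.6,-1,0],1],
    [[0,0,0],[-0.6,-1,0],1]
  ]
}}

```text
time: 3.08
position: [0.4817, 0.123, 0.2189]
orientation: [0.099, 3.139, 0.0]
ft_force: [-0.3, -0.2, 0.1]
opening: 0.0003
gripper_force: 0.0
```

Request:
{"fn": "drive_tool", "kwargs": {
  "increments": [
    [[0,0,0],[-0.6,-1,0],1],
    [[0,0,0],[-0.6,-1,0],1],
    [[0,0,0],[-0.4,-0.8,0],1],
    [[0,0,0],[0,0,0],1],
    [[0,0,0],[0,0,0],1]
  ]
}}

```text
time: 3.5
position: [0.5169, 0.0507, 0.2187]
orientation: [0.103, 3.14, -0.0]
ft_force: [-0.1, -0.5, 0.5]
opening: 0.0009
gripper_force: 0.0
```

```bash
python3 - <<'E'
from h import *
from plant import finder, imaging
import cv2
go([.522,.037,.1],[.522,.037,.055])
p,d=imaging.read_camera("scene"); cv2.imwrite("pics/s2.png",cv2.resize(p[150:310,220:420,::-1],None,fx=3.5,fy=3.5))
for n in ("plate_left","read_key_top","tall_vial_mid"): print(n,[(round(a["score"],2),np.round(a["location"],3)) for a in finder.tip_of("scene",n)[:5]])
E
```

```text
t 3.5 p [0.5169 0.0507 0.2187] ty [ 0.066  0.998 -0.   ] tz [ 0. -0. -1.] F [-0.12 -0.51  0.52] open 0.0009
target [0.522, 0.037, 0.1] tool-axis rows(x25mm) [-0.24 -0.53  4.75]
target [0.522, 0.037, 0.055] tool-axis rows(x25mm) [0.  0.  1.8]
plate_left [(0.89, array([0.54 , 0.031, 0.052]))]
read_key_top [(0.45, array([ 0.644, -0.036,  0.046]))]
tall_vial_mid [(0.73, array([0.8  , 0.182, 0.044])), (0.73, array([ 0.474, -0.001,  0.042])), (0.67, array([0.695, 0.022, 0.073])), (0.64, array([0.69 , 0.138, 0.042]))]
```

Request:
{"fn": "drive_tool", "kwargs": {
  "increments": [
    [[0,0,0],[0,-0.55,0.8],1],
    [[0,0,0],[0,0,1],1],
    [[0,0,0],[0,0,1],1],
    [[0,0,0],[0,0,1],1],
    [[0,0,0],[0,0,0],1]
  ]
}}

```text
time: 4.12
position: [0.5135, 0.0391, 0.1203]
orientation: [-0.095, -3.135, 0.001]
ft_force: [-0.5, 0.1, 0.3]
opening: 0.0002
gripper_force: 0.0
```

```bash
python3 - <<'E'
from h import *
from plant import imaging
import cv2
go([.516,.036,.055])
p,d=imaging.read_camera("scene"); cv2.imwrite("pics/s3.png",cv2.resize(p[150:310,220:420,::-1],None,fx=3.5,fy=3.5))
E
```

```text
t 4.12 p [0.5135 0.0391 0.1203] ty [ 0.061  0.998 -0.001] tz [-0.006 -0.001 -1.   ] F [-0.52  0.1   0.32] open 0.0002
target [0.516, 0.036, 0.055] tool-axis rows(x25mm) [-0.12 -0.11  2.61]
```

View pics/s3.png

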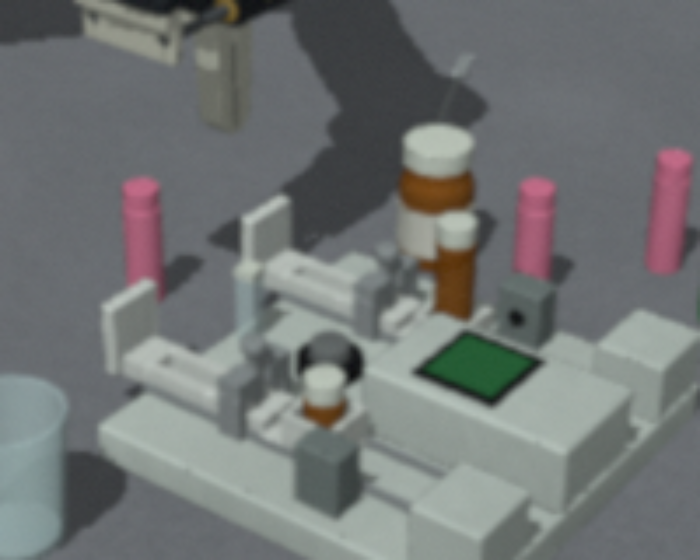

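The closed fingers at (222,75) hang between the pink look-alike (142,240) and the left push plate (267,235), clear of both. I'll descend.

Request:
{"fn": "drive_tool", "kwargs": {
  "increments": [
    [[0,0,0],[-0.15,-0.1,0.9],1],
    [[0,0,0],[0,0,0.9],1],
    [[0,0,0],[0,0,0.8],1],
    [[0,0,0],[0,0,0],1],
    [[0,0,0],[0,0,0],1]
  ]
}}

```text
time: 4.58
position: [0.5195, 0.0359, 0.0594]
orientation: [-0.097, -3.14, 0.0]
ft_force: [-0.1, 0.4, 0.3]
opening: 0.0003
gripper_force: 0.0
```

```bash
python3 -c "
from h import *
go([.534,.0347,.055],[.5945,.0311,.055])"
```

```text
t 4.58 p [0.5195 0.0359 0.0594] ty [ 0.062  0.998 -0.   ] tz [-0. -0. -1.] F [-0.13  0.42  0.28] open 0.0003
target [0.534, 0.0347, 0.055] tool-axis rows(x25mm) [-0.58 -0.01  0.18]
target [0.5945, 0.0311, 0.055] tool-axis rows(x25mm) [-2.42  0.01 -0.  ]
```

Request:
{"fn": "drive_tool", "kwargs": {
  "increments": [
    [[0,0,0],[-0.4,0,0.15],1],
    [[0,0,0],[-0.4,0,0],1],
    [[0,0,0],[-0.4,0,0],1],
    [[0,0,0],[-0.4,0,0],1],
    [[0,0,0],[-0.4,0,0],1]
  ]
}}

```text
time: 5.0
position: [0.5679, 0.0326, 0.056]
orientation: [-0.098, -3.136, 0.0]
ft_force: [-9.0, 1.2, 6.3]
opening: 0.0005
gripper_force: 5.1
```

Request:
{"fn": "drive_tool", "kwargs": {
  "increments": [
    [[0,0,0],[-0.2,0,0],1],
    [[0,0,0],[-0.2,0,0],1],
    [[0,0,0],[-0.2,0,0],1],
    [[0,0,0],[0,0,0],1],
    [[0,0,0],[0,0,0],1]
  ]
}}

```text
time: 5.42
position: [0.5836, 0.0316, 0.056]
orientation: [-0.098, -3.138, -0.0]
ft_force: [-6.3, 1.2, 3.2]
opening: 0.0004
gripper_force: 3.4
```

Request:
{"fn": "drive_tool", "kwargs": {
  "increments": [
    [[0,0,0],[-0.2,0,0],1],
    [[0,0,0],[-0.2,0,0],1],
    [[0,0,0],[-0.15,0,0],1],
    [[0,0,0],[-0.1,0,0],1],
    [[0,0,0],[0,0,0],1]
  ]
}}

```text
time: 5.83
position: [0.594, 0.0307, 0.0556]
orientation: [-0.097, -3.127, 0.001]
ft_force: [-21.2, 3.0, 15.0]
opening: 0.0005
gripper_force: 10.8
```

Request:
{"fn": "drive_tool", "kwargs": {
  "increments": [
    [[0,0,0],[-0.05,0,0],1],
    [[0,0,0],[0,0,0],1],
    [[0,0,0],[0,0,0],1],
    [[0,0,0],[0,0,0],1],
    [[0,0,0],[0,0,0],1]
  ]
}}

```text
time: 6.25
position: [0.5941, 0.0307, 0.0555]
orientation: [-0.097, -3.126, 0.001]
ft_force: [-24.3, 3.9, 16.8]
opening: 0.0002
gripper_force: 12.3
```

```bash
python3 - <<'E'
from h import *
from plant import finder, imaging
imaging.read_camera("scene"); imaging.read_camera("top")
for c in ("scene","top"):
  for n in ("plate_left","well_left","tall_vial_mid"): print(c,n,[(round(a["score"],2),np.round(a["location"],3)) for a in finder.tip_of(c,n)[:5]])
go()
E
```

```text
scene plate_left [(0.91, array([0.605, 0.026, 0.05 ])), (0.54, array([ 0.497,  0.362, -0.004]))]
scene well_left [(0.92, array([0.751, 0.019, 0.032]))]
scene tall_vial_mid [(0.92, array([0.744, 0.229, 0.039])), (0.84, array([ 0.475, -0.001,  0.042])), (0.76, array([0.752, 0.014, 0.069])), (0.64, array([0.802, 0.184, 0.044])), (0.55, array([0.686, 0.14 , 0.037]))]
top plate_left [(0.63, array([ 0.496,  0.359, -0.   ]))]
top well_left [(0.45, array([0.75 , 0.02 , 0.029]))]
top tall_vial_mid [(0.58, array([0.756, 0.02 , 0.069])), (0.5, array([0.747, 0.224, 0.045])), (0.48, array([0.807, 0.186, 0.04 ])), (0.45, array([0.69 , 0.14 , 0.042]))]
t 6.65 p [0.5941 0.0307 0.0555] ty [ 0.062  0.998 -0.001] tz [-0.015 -0.    -1.   ] F [-24.34   3.35  17.69] open 0.0009
```

The carriage is home: the well has moved 60 mm and the force is at the stop. Now I'll back off.

Request:
{"fn": "drive_tool", "kwargs": {
  "increments": [
    [[0,0,0],[0.6,0,0],1],
    [[0,0,0],[0.6,0,0],1],
    [[0,0,0],[0.6,0,0],1],
    [[0,0,0],[0.6,0,0],1],
    [[0,0,0],[0,0,0],1]
  ]
}}

```text
time: 7.07
position: [0.5406, 0.0341, 0.0561]
orientation: [-0.098, -3.14, -0.0]
ft_force: [-0.5, -0.4, -0.5]
opening: -0.0
gripper_force: 0.0
```

Request:
{"fn": "drive_tool", "kwargs": {
  "increments": [
    [[0,0,0],[0,0,0],1],
    [[0,0,0],[0,0,0],1],
    [[0,0,0],[0,0,0],1],
    [[0,0,0],[0,0,0],1],
    [[0,0,0],[0,0,0],1]
  ]
}}

```text
time: 7.48
position: [0.5424, 0.034, 0.0549]
orientation: [0.099, 3.14, 0.0]
ft_force: [0.1, 0.9, -0.0]
opening: 0.0004
gripper_force: 0.0
```

```bash
python3 - <<'E'
from h import *
from plant import finder, imaging
imaging.read_camera("scene"); imaging.read_camera("top")
for c in ("scene","top"):
  for n in ("plate_left","well_left","read_key_top"): print(c,n,[(round(a["score"],2),np.round(a["location"],3)) for a in finder.tip_of(c,n)[:2]])
go([.54,.034,.13],[.6436,-.037,.13],[.6436,-.037,.055])
E
```

```text
scene plate_left [(0.66, array([0.576, 0.028, 0.05 ]))]
scene well_left [(0.85, array([0.724, 0.024, 0.031])), (0.48, array([ 0.585, -0.034,  0.027]))]
scene read_key_top [(0.54, array([ 0.646, -0.04 ,  0.047]))]
top plate_left [(0.23, array([ 0.511, -0.438, -0.001]))]
top well_left [(0.55, array([0.721, 0.023, 0.031]))]
top read_key_top [(0.4, array([ 0.642, -0.035,  0.048]))]
t 7.88 p [0.5418 0.0341 0.0548] ty [ 0.063  0.998 -0.   ] tz [-0. -0. -1.] F [-0.57  0.71  0.  ] open 0.0004
target [0.54, 0.034, 0.13] tool-axis rows(x25mm) [ 0.07 -0.01 -3.01]
target [0.6436, -0.037, 0.13] tool-axis rows(x25mm) [-4.31 -2.57 -0.  ]
target [0.6436, -0.037, 0.055] tool-axis rows(x25mm) [-0.  0.  3.]
```

The carriage is latched at +30 mm. Next I'll lift and move over the key.

Request:
{"fn": "drive_tool", "kwargs": {
  "increments": [
    [[0,0,0],[0,0,-1],1],
    [[0,0,0],[0,0,-1],1],
    [[0,0,0],[0,0,-1],1],
    [[0,0,0],[0,0,-0.3],1],
    [[0,0,0],[0,0,0],1]
  ]
}}

```text
time: 8.3
position: [0.5429, 0.0341, 0.1393]
orientation: [0.099, 3.136, 0.001]
ft_force: [0.1, -0.7, -1.0]
opening: 0.0006
gripper_force: 0.0
```

Request:
{"fn": "drive_tool", "kwargs": {
  "increments": [
    [[0,0,0],[-0.9,-0.6,0],1],
    [[0,0,0],[-0.9,-0.6,0],1],
    [[0,0,0],[-0.9,-0.6,0],1],
    [[0,0,0],[-0.9,-0.6,0],1],
    [[0,0,0],[-0.7,-0.2,0],1]
  ]
}}

```text
time: 8.72
position: [0.6458, -0.0407, 0.1357]
orientation: [-0.102, -3.139, 0.002]
ft_force: [-0.1, -0.2, -0.5]
opening: 0.0005
gripper_force: 0.0
```

Request:
{"fn": "drive_tool", "kwargs": {
  "increments": [
    [[0,0,0],[0,0,0],1],
    [[0,0,0],[0,0,0.7],1],
    [[0,0,0],[0,0,0.7],1],
    [[0,0,0],[0,0,0.4],1],
    [[0,0,0],[0,0,0],1]
  ]
}}

```text
time: 9.13
position: [0.6428, -0.037, 0.0891]
orientation: [-0.097, -3.135, 0.0]
ft_force: [-0.9, 0.1, -0.8]
opening: 0.0005
gripper_force: 0.0
```

```bash
python3 - <<'E'
from h import *
from plant import imaging
import cv2
go([.644,-.0375,.055],[.644,-.0375,.041])
p,d=imaging.read_camera("scene"); cv2.imwrite("pics/s4.png",cv2.resize(p[150:310,220:420,::-1],None,fx=3.5,fy=3.5))
E
```

```text
t 9.13 p [ 0.6428 -0.037   0.0891] ty [ 0.062  0.998 -0.   ] tz [-0.005  0.    -1.   ] F [-0.9   0.13 -0.85] open 0.0005
target [0.644, -0.0375, 0.055] tool-axis rows(x25mm) [-0.06 -0.01  1.36]
target [0.644, -0.0375, 0.041] tool-axis rows(x25mm) [-0.    0.    0.56]
```

View pics/s4.png

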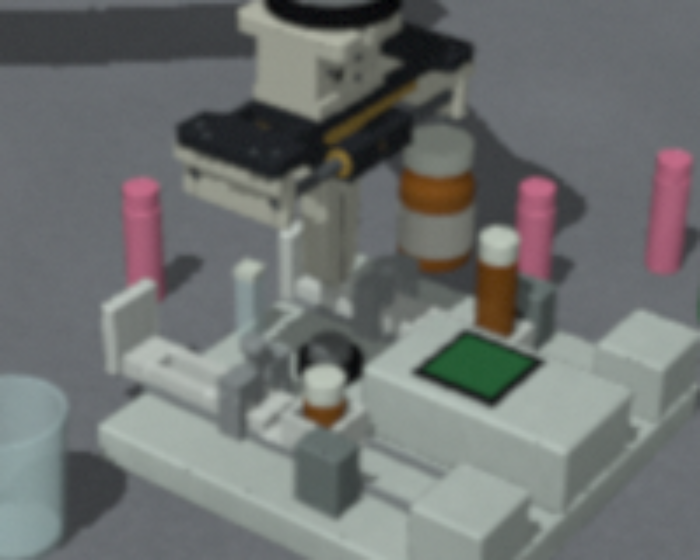

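The fingers at (328,285) are right above the key (330,355), the cuvette at (248,295) is clear, and the tall vial (497,280) stands upright. I'll press now.

Request:
{"fn": "drive_tool", "kwargs": {
  "increments": [
    [[0,0,0],[-0.05,0,0.5],1],
    [[0,0,0],[0,0,0.5],1],
    [[0,0,0],[0,0,0.4],1],
    [[0,0,0],[0,0,0.15],1],
    [[0,0,0],[0,0,0],1]
  ]
}}

```text
time: 9.6
position: [0.6455, -0.0376, 0.0522]
orientation: [-0.098, -3.138, 0.0]
ft_force: [0.3, -0.1, -0.8]
opening: 0.0006
gripper_force: 0.0
```

Request:
{"fn": "drive_tool", "kwargs": {
  "increments": [
    [[0,0,0],[0,0,0.15],1],
    [[0,0,0],[0,0,0.15],1],
    [[0,0,0],[0,0,0.1],1],
    [[0,0,0],[0,0,0],1],
    [[0,0,0],[0,0,0],1]
  ]
}}

```text
time: 10.02
position: [0.6467, -0.0377, 0.044]
orientation: [0.099, 3.139, 0.0]
ft_force: [0.4, -0.2, 3.4]
opening: 0.0006
gripper_force: 1.6
```

Request:
{"fn": "drive_tool", "kwargs": {
  "increments": [
    [[0,0,0],[0.05,0,0.1],1],
    [[0,0,0],[0,0,0.1],1],
    [[0,0,0],[0,0,0.1],1],
    [[0,0,0],[0,0,0],1],
    [[0,0,0],[0,0,0],1]
  ]
}}

```text
time: 10.43
position: [0.6466, -0.0377, 0.0407]
orientation: [0.099, 3.135, 0.0]
ft_force: [-7.6, -0.3, 43.9]
opening: 0.0005
gripper_force: 21.9
```

The key bottomed at 6 mm, so I'll lift clear.

Request:
{"fn": "drive_tool", "kwargs": {
  "increments": [
    [[0,0,0],[0,0,-0.3],1],
    [[0,0,0],[0,0,-0.8],1],
    [[0,0,0],[0,0,-1],1],
    [[0,0,0],[0,0,-1],1],
    [[0,0,0],[0,0,-1],1]
  ]
}}

```text
time: 10.85
position: [0.6442, -0.0376, 0.1392]
orientation: [-0.098, -3.139, 0.0]
ft_force: [0.1, -0.7, 0.1]
opening: 0.0004
gripper_force: 0.0
```

Request:
{"fn": "drive_tool", "kwargs": {
  "increments": [
    [[0,0,0],[0.5,0,-1],1],
    [[0,0,0],[1,0,-1],1],
    [[0,0,0],[1,0,-0.5],1],
    [[0,0,0],[1,0,0],1],
    [[0,0,0],[0,0,0],1]
  ]
}}

```text
time: 11.27
position: [0.5529, -0.0321, 0.2019]
orientation: [-0.099, -3.138, 0.0]
ft_force: [-0.5, -1.0, -0.2]
opening: 0.0007
gripper_force: 0.0
```

```bash
python3 - <<'E'
from h import *
from plant import imaging, finder
import cv2
go()
p,d=imaging.read_camera("scene"); cv2.imwrite("pics/s5.png",cv2.resize(p[150:310,220:420,::-1],None,fx=3.5,fy=3.5))
for n in ("plate_left","well_left","well_right","read_key_top","cuvette","tall_vial_mid"): print(n,[(round(a["score"],2),np.round(a["location"],3)) for a in finder.tip_of("scene",n)[:5]])
E
```

```text
t 11.27 p [ 0.5529 -0.0321  0.2019] ty [ 0.063  0.998 -0.   ] tz [-0.002 -0.    -1.   ] F [-0.54 -1.05 -0.23] open 0.0007
plate_left [(0.7, array([ 0.635, -0.442, -0.002])), (0.59, array([0.573, 0.03 , 0.05 ]))]
well_left [(0.71, array([0.718, 0.023, 0.032]))]
well_right [(0.71, array([ 0.683, -0.106,  0.028])), (0.36, array([0.575, 0.03 , 0.049]))]
read_key_top [(0.56, array([ 0.645, -0.039,  0.048])), (0.52, array([ 0.686, -0.106,  0.055]))]
cuvette [(0.47, array([ 0.582, -0.034,  0.024]))]
tall_vial_mid [(0.83, array([0.799, 0.188, 0.044])), (0.68, array([0.744, 0.229, 0.041])), (0.62, array([0.723, 0.02 , 0.07 ])), (0.54, array([0.688, 0.14 , 0.04 ])), (0.53, array([ 0.473, -0.   ,  0.041]))]
```

View pics/s5.png

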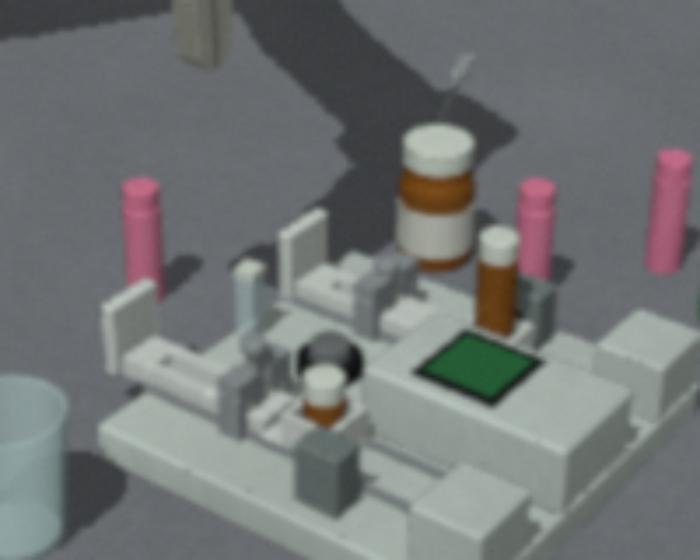

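The left plate (303,255) sits at mid travel with its pin dropped, the tall vial (497,280) is upright, the right carriage is out, the key is up and the fingers are clear. I'll hand it in.

```bash
python3 -c "
from plant import workorder
print(workorder.close_job())"
```

```text
the job is handed in; nothing more can be done
None
```

I pushed the left carriage (tall vial) fully home, let it spring back and latch at about 30 mm, pressed the read key fully down and released it, left everything else in place in the final picture, and handed the job in; no verdict was returned.

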